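# Set up the colour-measuring station

### The job

Roll the slatted cover of the measuring station right up until it stays open by itself, then take the orange transit bar out of the station and lay it flat in the blue tray. Then lay every colour tile you find on the bench in the nest marked with its own colour and press it firmly down until it is flush and level with the frame, and finally press the green start button; leave the cover open and do not knock the other things on the bench about.

Things in the scene. Friction and masses are not known exactly. Their poses are not given: they have to be found in the camera images.
- station: Grey colour-measuring station 370 deep (x) x 410 wide (y) mm, fixed; origin: centre of its underside on the bench; front faces its -x (the robot). Inside, an aluminium frame, top 45 mm up, with three pockets (nests) in a row at x = -82, y = +100 (white), 0 (tan), -100 mm (brown). Sill 50 mm high along the front at x = -176 mm. Start button pod at x = -155, y = +280 mm.
- track_axis (a point): Point on the axis of the cover's curved tracks, on the station at x = 0, y = 0, 40 mm above the bench; axis along the station's y. The tracks are bent tubes, 16 mm thick, at y = +-185 mm, half circles of 165 mm radius about this axis (highest point 213 mm above the bench). A fixed hood closes the rear.
- shutter (a joint): Grey slatted roll-top cover in the curved tracks: 0 = shut over the nests, 1.4 rad = fully open (stowed at the rear hood). It turns about track_axis, weighs 500 g (about 2 N at the bar), falls shut if let go below about 0.5 rad, and beyond about 0.75 rad rolls on to the open stop by itself and stays.
- shutter_bar (a point): Middle of the red round bar handle of the cover: 12 mm diameter, 150 mm long along the station's y, 215 mm from track_axis, about 40 mm clear of the slats. Shut: station x = -204 mm, 106 mm up. It moves on an arc up and back (18 deg above level when shut, 98 when open). Can be pinched from above across the station's x throughout (open about 30 mm to clear the slats) and turns in the fingers.
- transit_bar: Orange transit bar 150 (its x) x 34 (y) x 26 mm, 120 g; lies at first on top of the nest frame (45 mm up) under the cover, roughly along the station's y. Origin: centre of its underside.
- bar_mid (a point): Centre of the transit bar.
- tray: Blue open tray 210 (x) x 130 (y) x 30 mm high, 4 mm walls, fixed on the bench. Origin: centre of underside.
- tray_in (a point): Centre of the tray's inner floor.
- start (a joint): Green start button, 0 = up, 0.006 m = fully down (about 5 N, springs back).
- start_top (a point): Centre of the top of the green start button, 32 mm diameter, pressed straight down.
- tile_white: White reference tile: flat grey carrier 90 (its x) x 70 (its y) x 12 mm thick with a white face, and a black grip rib 50 long (x) x 14 wide (y) rising 28 mm above the face (40 mm overall), 160 g give or take. Same either way round. Origin: centre of the underside. May be absent.
- nest_white (a point): White nest, a 96 (x) x 76 (y) mm pocket with white swatches on the sill and frame in front. Point: its centre, 33 mm above the bench, where a pressed tile's underside ends (tile face then flush with the frame); axes as the station's. Its rubber pad starts 4 to 6 mm higher on a stiff slide: a tile alone leaves it up, a push of 10 to 13 N drives it down and it stays.
- tile_tan: Tan reference tile: flat grey carrier 90 (its x) x 70 (its y) x 12 mm thick with a tan face, and a black grip rib 50 long (x) x 14 wide (y) rising 28 mm above the face (40 mm overall), 160 g give or take. Same either way round. Origin: centre of the underside. May be absent.
- nest_tan (a point): Tan nest, a 96 (x) x 76 (y) mm pocket with tan swatches on the sill and frame in front. Point: its centre, 33 mm above the bench, where a pressed tile's underside ends (tile face then flush with the frame); axes as the station's. Its rubber pad starts 4 to 6 mm higher on a stiff slide: a tile alone leaves it up, a push of 10 to 13 N drives it down and it stays.
- tile_brown: Dark brown reference tile: flat grey carrier 90 (its x) x 70 (its y) x 12 mm thick with a dark brown face, and a black grip rib 50 long (x) x 14 wide (y) rising 28 mm above the face (40 mm overall), 160 g give or take. Same either way round. Origin: centre of the underside. May be absent.
- nest_brown (a point): Dark brown nest, a 96 (x) x 76 (y) mm pocket with dark brown swatches on the sill and frame in front. Point: its centre, 33 mm above the bench, where a pressed tile's underside ends (tile face then flush with the frame); axes as the station's. Its rubber pad starts 4 to 6 mm higher on a stiff slide: a tile alone leaves it up, a push of 10 to 13 N drives it down and it stays.
- jar: Small glass jar, 42 mm across, 65 mm high, among the tiles; bystander, loose. Origin: underside centre (tins, jar, dish) or mid tool.
- tin_a: Charcoal tin with red band, 90 mm across, 158 mm high; bystander, loose. Origin: underside centre (tins, jar, dish) or mid tool.
- tin_b: Charcoal tin, same size, right side; bystander, loose. Origin: underside centre (tins, jar, dish) or mid tool.
- tin_c: Charcoal tin, same size, right side; bystander, loose. Origin: underside centre (tins, jar, dish) or mid tool.
- driver_a: Silver screwdriver lying on the bench; bystander, loose. Origin: underside centre (tins, jar, dish) or mid tool.
- driver_b: Red screwdriver lying on the bench; bystander, loose. Origin: underside centre (tins, jar, dish) or mid tool.
- dish: White bowl 100 mm across, 35 mm high; bystander, loose. Origin: underside centre (tins, jar, dish) or mid tool.
Not all that is in view belongs to the job. Leave any purple or yellow look-alike of the tile_brown alone. What is shaped like the tile_tan but yellow is not meant.

How it is judged:
On the way, in this order (a step that is already met when the one before it is completed fails the run):
1. the cover is rolled up to its open end (beyond 1.2 rad) (value of joint shutter above 1.2 rad), for 0.4 s.
2. the transit bar lies flat in the tray (x of bar_mid in the frame of tray_in between -0.09 and 0.09 m and y of bar_mid in the frame of tray_in between -0.052 and 0.052 m and z of bar_mid in the frame of tray_in between 0 and 0.023 m and linear speed of transit_bar below 0.02 m/s and value of joint shutter above 1.2 rad), for 0.3 s.
3. every tile present is in the nest of its colour, pressed flush (within 2 mm) and level (horizontal distance between tile_white and nest_white below 0.006 m and z of tile_white in the frame of nest_white below 0.002 m and angle between each of tile_white, tile_tan, tile_brown's own z axis and vertical below 0.04 rad and angle between the x axis of tile_white and the x axis of nest_white, either way round below 0.12 rad and horizontal distance between tile_tan and nest_tan below 0.006 m and z of tile_tan in the frame of nest_tan below 0.002 m and angle between the x axis of tile_tan and the x axis of nest_tan, either way round below 0.12 rad and horizontal distance between tile_brown and nest_brown below 0.006 m and z of tile_brown in the frame of nest_brown below 0.002 m and angle between the x axis of tile_brown and the x axis of nest_brown, either way round below 0.12 rad and value of joint shutter above 1.2 rad), for 0.3 s.
4. the start button is pressed at least 4 mm (horizontal distance between tile_white and nest_white below 0.006 m and z of tile_white in the frame of nest_white below 0.002 m and angle between each of tile_white, tile_tan, tile_brown's own z axis and vertical below 0.04 rad and angle between the x axis of tile_white and the x axis of nest_white, either way round below 0.12 rad and horizontal distance between tile_tan and nest_tan below 0.006 m and z of tile_tan in the frame of nest_tan below 0.002 m and angle between the x axis of tile_tan and the x axis of nest_tan, either way round below 0.12 rad and horizontal distance between tile_brown and nest_brown below 0.006 m and z of tile_brown in the frame of nest_brown below 0.002 m and angle between the x axis of tile_brown and the x axis of nest_brown, either way round below 0.12 rad and value of joint start above 0.004 m), for 0.1 s.
At the end, for the whole second after the job is handed in: Cover open beyond 1.2 rad and staying; transit bar flat in the tray; every tile present within 6 mm of the centre of its colour's nest, its underside no more than 2 mm above the fully pressed height, level within 0.04 rad and square within 0.12 rad; the start button released after its press (all of step 3 and x of bar_mid in the frame of tray_in between -0.09 and 0.09 m and y of bar_mid in the frame of tray_in between -0.052 and 0.052 m and z of bar_mid in the frame of tray_in between 0 and 0.023 m and value of joint start below 0.002 m and linear speed of each of tile_white, tile_tan, tile_brown below 0.02 m/s); the robot touches nothing.
It fails at once if a bystander is knocked over or shoved more than 6 cm (distance of any of jar, tin_a, tin_b, tin_c, driver_a, driver_b, dish from where it was at the start of the episode above 0.06 m or angle between any of tin_a, tin_b, tin_c, jar's own z axis and vertical above 0.6 rad).
Of tile_white, tile_tan, tile_brown only 2 to 3 are there at a start; the rules pass over those that are not, and their reading is None.
At some moment in a run one of tile_white, tile_tan, tile_brown may be knocked a few centimetres aside while the robot is not near it.
Once in a run the grip may slacken for a moment while it holds something.
It also fails if it takes over 210 s, if anything falls off the work surface, if the arm or the gripper's body presses on something with over 40 N, if the wrist force passes 120 N, or if a joint passes its speed limit or range.

### The arm

A 7-joint arm with a two-finger parallel gripper is mounted at the origin on the work surface. World frame = base frame: x ahead of the robot, y to its left, z up, the work surface at z = 0. Lengths are in m, angles in rad, forces in N, time in s.
With the tool pointing down it reaches from about 0.4 to 0.875 m from the base axis. Payload 19.3 kg.
Tool frame: the origin (TCP) lies at the very end of the fingers, on their centre line; the grasp point (between the pads) lies 19 mm behind it (manip.tcp_to_grasp is the distance from the TCP to the grasp point, in m); z points along the fingers, y is the line along which they close (so a half turn about z gives the same grasp; the last joint's range is limited). The gripper opens to 85 mm and grips with 20 to 120 N. Pads are 22 mm wide; open, the fingers measure 114 mm over their backs; the gripper's body (76 mm by 85 mm) begins 54 mm behind the grasp point. The pads swing forward as they close: fully open they stand 13 mm farther back than shut.
Start: joints at [-1.244, 0.521, -0.036, 1.599, 0.021, 1.021, -0.113], TCP at [0.242, 0.576, 0.231] pointing down, gripper open.
Joint ranges: [-2.91, 2.91], [-0.3, 2.13], [-1.5, 1.42], [0.17, 2.43], [-1.26, 4.41], [0.16, 1.93], [-2.52, 2.52]. Speed limits (rad/s): [1.89, 1.89, 2.39, 2.39, 3.01, 3.01, 3.01].

### API

Orientations are given as a unit quaternion [x, y, z, w].
In Python, from station import manip gives the robot as it stands. Calls block until the motion is done:
- manip.movep(position, orientation): joint-space move of the TCP to a pose.
- manip.servo_line(position, orientation=None, rate=0.15, guard=None): straight line of the TCP; orientation=None keeps the orientation; rate is the mean speed in m/s. With guard (N) it stops when the force on the tool has changed by that much, and returns True; else False.
- manip.movej(angles): joint-space move.
- manip.grip(opening, effort=None): opening from 0.0 (shut) to 1.0 (fully open); effort is the grip in N (None keeps the last); returns when the fingers have stopped.
- manip.hold(seconds).
- manip.inverse_kinematics(position, orientation): joint angles nearest the present ones, or None.
- manip.get_state(): the state.
- manip.camera(name): name is "scene" or "top" or "wrist"; returns a dict with "frame" (480x640x3 uint8, red, green, blue), "range_z" (480x640 float32, m along the optical axis (not along the pixel's ray), 0 where there is no reading), "camera_matrix" (3x3 intrinsics, pixels), "dist" ([k1, k2, p1, p2, k3] as OpenCV has them; the pictures are not rectified), "origin" and "orientation" of the camera in the world. Camera axes: x right, y down, z forward; pixel columns grow to the right and rows downward; lengths in m; the calibration is good to about 2 mm. A picture is of the moment at which its call begins.
A pose or a line that the arm cannot do raises manip.MotionError and nothing moves.
- manip.sign_off(): hands the job in; it is judged then, once.
The state is a dict: "t": time; "joint_pos": joint angles; "qvel": joint speeds; "joint_efforts": joint torques, N m; "tool_pos": TCP position; "ee_rot": TCP orientation; "force": force on the tool from outside, world axes, zero at the start; "torque": the same for the moment, N m; "gripper_width": opening from 0.0 (shut) to 1.0 (fully open); "gripper_force": force on a finger pad.
Only numpy, scipy, OpenCV 4.12 (cv2) and the standard library are available. Lean on these libraries where they do the work, as an engineer would, in place of code of your own. Each camera call takes 0.05 s, during which the arm holds its last target. There are 200 camera calls.

## Working session

There is one attempt and no reset: what is moved stays moved. The work goes in short steps, each a Python script; the robot and the scene stay as the last script left them, time stands still between calls to the robot, and variables do not carry over. Pictures are saved under pics/ and viewed, at most 14 in all, crops included, and the job is handed in when it is done.

```bash
ls; mkdir -p pics; cat > h.py <<'E'
import numpy as np, cv2
from scipy.spatial.transform import Rotation as R
from station import manip as m
def shot(cam,name):
    c=m.camera(cam); cv2.imwrite(f'pics/{name}.png',c['frame'][:,:,::-1]); np.savez(f'pics/{name}.npz',**c); return c
def load(name): return dict(np.load(f'pics/{name}.npz'))
def cloud(c):
    "world xyz for each pixel (nan where none)"
    h,w=c['range_z'].shape
    uv=np.stack(np.meshgrid(np.arange(w),np.arange(h)),-1).reshape(-1,1,2).astype(float)
    n=cv2.undistortPoints(uv,c['camera_matrix'],c['dist']).reshape(h,w,2)
    z=c['range_z'][...,None].astype(float); z=np.where(z>0,z,np.nan)
    p=np.concatenate([n*z,z],-1)
    o=np.array(c['orientation']); r=R.from_quat(o) if o.size==4 else R.from_matrix(o)
    return p@r.as_matrix().T+np.array(c['origin'])
def down(yaw):
    "tool down; closing line (tool y) at world angle yaw"
    y=np.array([np.cos(yaw),np.sin(yaw),0]); z=np.array([0,0,-1.]); x=np.cross(y,z)
    return R.from_matrix(np.stack([x,y,z],1)).as_quat()
E
python3 - <<'E'
from h import *
for n in('scene','top'):
    c=shot(n,n+'0'); print(n,c['origin'],c['orientation'],c['camera_matrix'][0,0])
s=m.get_state(); print(s['t'],s['ee_rot'],m.tcp_to_grasp)
E
```

```text
pics
scene [1.01684836 0.20800235 1.62272263] [ 0.55570282  0.81432934 -0.13928057 -0.09307536] 486.0493200781044
top [0.21661924 0.00354887 1.57274355] [ 0.73271638 -0.67229096  0.07352255 -0.07580246] 523.419849926855
0.1 [ 1.97150161e-01  9.80373175e-01 -4.98421395e-04 -5.44096808e-05] 0.0187
```

View pics/top0.png

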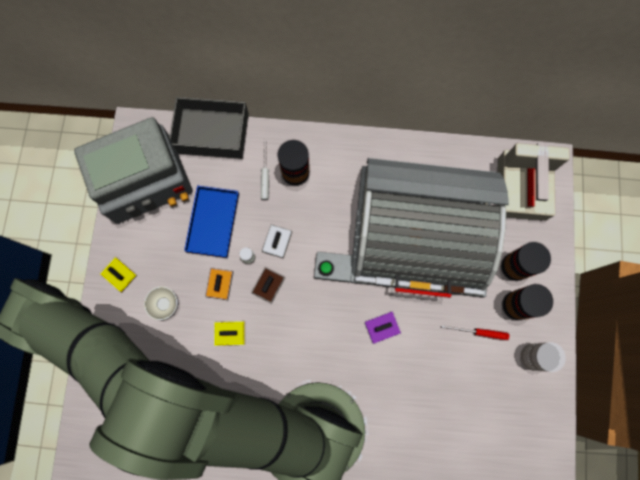

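View pics/scene0.png

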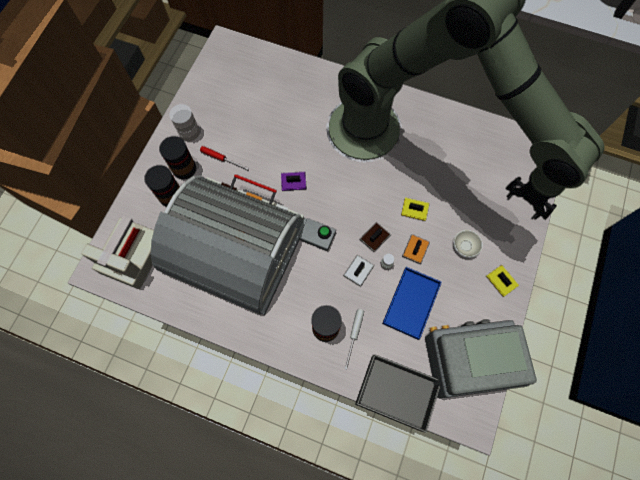

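The top view shows the station at (430,225), with the red bar at (418,293), the green button at (326,267) and the blue tray at (212,222). The tile-shaped things are:
- white (277,240)
- brown (268,284)
- orange-tan (219,284)
- yellow (119,275) and (229,333)
- purple (383,327)

The orange-tan one should be the tan tile, because it looks like the middle sill swatch at (420,285). I'll check this with an enlarged crop and colour values.

```bash
python3 - <<'E'
from h import *
c=load('top0'); im=c['frame']; P=cloud(c)
a=cv2.resize(im[225:350,95:305],None,fx=3.8,fy=3.8,interpolation=cv2.INTER_CUBIC)
b=cv2.resize(im[255:310,310:500],None,fx=4.2,fy=2.2,interpolation=cv2.INTER_CUBIC)
cv2.imwrite('pics/crop1.png',np.vstack([a[:, :798],b[:120,:798]])[:, :, ::-1])
for n,(u,v) in dict(white=(270,238),brown=(260,284),tan=(212,284),swT=(420,285),swB=(455,290),swW=(391,281),y1=(229,324),green=(326,267)).items(): print(n,im[v,u],P[v,u].round(3))
hsv=cv2.cvtColor(im,cv2.COLOR_RGB2HSV)
print('nan frac',np.isnan(P[...,2]).mean())
def comp(mask,name,zr):
    mk=(mask&(P[...,2]>zr[0])&(P[...,2]<zr[1])).astype(np.uint8)
    n,l,s,ce=cv2.connectedComponentsWithStats(mk)
    for i in range(1,n):
        if s[i,4]>25:
            p=P[l==i]; (q,wh,ang)=cv2.minAreaRect((p[:,:2]*1000).astype(np.float32))
            print(name,ce[i].round(),s[i,4],'rect',np.round(q,1),np.round(wh,1),round(ang,1),'z',np.round(np.median(p[:,2])*1000,1))
H,S,V=hsv[...,0].astype(int),hsv[...,1],hsv[...,2]
comp((H>100)&(H<130)&(S>150),'blue',(0,.05))
comp((H<8)|(H>172)&(S>120),'red',(.07,.14))
comp((H>45)&(H<85)&(S>120)&(V>60),'green',(0.01,.2))
comp((H>8)&(H<22)&(S>150)&(V>120),'tan',(0.003,.2))
E
```

```text
white [206 208 214] [0.55  0.192 0.007]
brown [67 36 21] [0.407 0.207 0.006]
tan [205 134  23] [0.394 0.351 0.009]
swT [209 157  44] [ 0.438 -0.265  0.054]
swB [73 42 28] [ 0.432 -0.369  0.052]
swW [157 156 151] [ 0.443 -0.18   0.05 ]
y1 [204 205   0] [0.28  0.285 0.012]
green [ 34 157  63] [0.467 0.013 0.058]
nan frac 0.003990885416666667
blue [211. 222.] 2420 rect [584.7 373.7] [131.6 207.5] 87.1 z 5.4
red [295. 170.] 120 rect [742.8 126.6] [40.7 88.9] 17.2 z 121.8
red [531. 187.] 324 rect [ 759.7 -584.7] [123.4  28.6] 0.1 z 82.3
red [178. 188.] 88 rect [658.4 471.4] [ 7.3 44. ] 29.4 z 90.3
red [518. 264.] 152 rect [ 514.6 -538.8] [90.1 40.3] 29.9 z 122.8
red [424. 291.] 277 rect [ 417.7 -262.8] [ 38.4 162.1] 3.2 z 111.5
red [519. 304.] 140 rect [ 400.5 -542.7] [89.9 39.9] 18.0 z 123.2
green [326. 267.] 110 rect [466.4  14.6] [31.9 32.4] 5.4 z 55.1
tan [184. 196.] 40 rect [650.9 465.8] [20.2 18.1] 19.7 z 40.1
tan [171. 201.] 43 rect [632.1 501. ] [20.8 19.6] 76.3 z 39.5
tan [219. 284.] 468 rect [396.6 331. ] [64.2 82.5] 86.0 z 12.6
tan [419. 285.] 133 rect [ 441.7 -266.2] [58.3 23.2] 87.9 z 52.1
```

View pics/crop1.png

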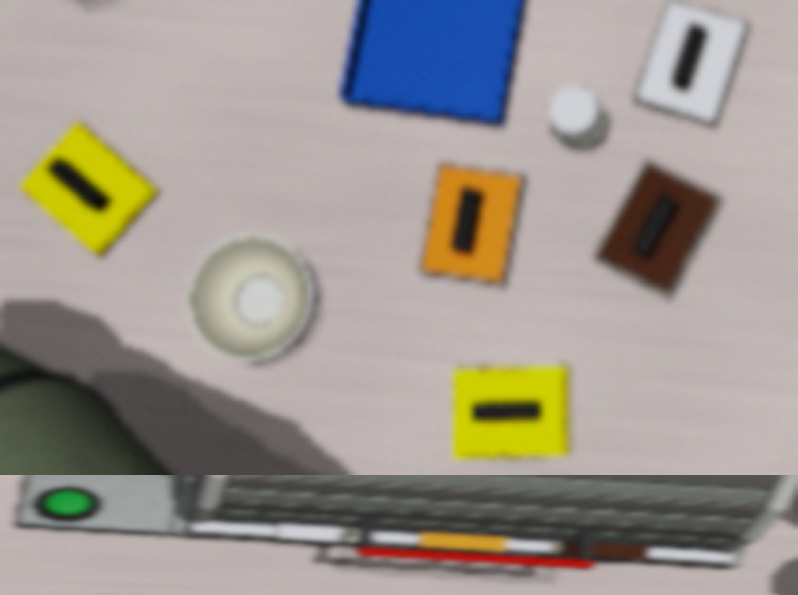

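The crop confirms the choice. The orange-tan tile (219,284), RGB (205,134,23), matches the tan swatch (209,157,44). White (277,240) and dark brown (268,284) match their swatches too. Both yellow tiles and the purple one are look-alikes to leave alone, so all three tiles are present. Next I'll refine the station pose.

```bash
python3 - <<'E'
from h import *
for nm in('top0','scene0'):
    c=load(nm); im=c['frame']; P=cloud(c); hsv=cv2.cvtColor(im,cv2.COLOR_RGB2HSV); H,S,V=[hsv[...,i].astype(int) for i in range(3)]
    red=((H<6)|(H>174))&(S>140)&(V>90)&(P[...,2]>.095)&(P[...,2]<.125)&(abs(P[...,0]-.415)<.05)&(abs(P[...,1]+.26)<.12)
    p=P[red]; print(nm,'bar',len(p),np.median(p,0).round(4),p[:,1].min().round(3),p[:,1].max().round(3),'slope x/y',np.polyfit(p[:,1],p[:,0],1).round(4))
    g=(H>45)&(H<85)&(S>120)&(V>60)&(P[...,2]>.03)&(P[...,2]<.08); print('green',P[g].mean(0).round(4),g.sum())
    # tracks / station extents: points above 0.05 in region
    t=(P[...,2]>.20)&(P[...,2]<.24)&(abs(P[...,0]-.62)<.2)&(abs(P[...,1]+.27)<.26)
    q=P[t]; (ce,wh,a)=cv2.minAreaRect((q[:,:2]*1000).astype(np.float32)); print('crest',np.round(ce,1),np.round(wh,1),round(a,2))
    t=(P[...,2]>.1)&(P[...,2]<.24)&(abs(P[...,0]-.62)<.25)&(abs(P[...,1]+.27)<.23)
    q=P[t]; (ce,wh,a)=cv2.minAreaRect((q[:,:2]*1000).astype(np.float32)); print('body',np.round(ce,1),np.round(wh,1),round(a,2))
s=m.get_state()
for yaw in (0,np.pi):
    print(yaw,m.inverse_kinematics([.415,-.265,.25],down(yaw)))
E
```

```text
top0 bar 218 [ 0.4105 -0.2631  0.1123] -0.341 -0.185 slope x/y [0.0246 0.4171]
green [0.4667 0.0142 0.0544] 110
crest [ 633.9 -269.4] [388.1 184.7] 89.75
body [ 630.4 -284.7] [418.4 452.2] 88.39
scene0 bar 114 [ 0.4116 -0.2624  0.1124] -0.341 -0.187 slope x/y [0.0244 0.4178]
green [0.4674 0.0151 0.0573] 59
crest [ 635.6 -270.3] [389.2 184.4] 88.68
body [ 628.2 -284.9] [419.6 453.2] 88.6
0 [-0.21918132  0.4081133   0.88996834  1.94886569 -0.3850975   0.96309863
  0.85598036]
3.141592653589793 [-0.38809246  0.59235579  1.23813733  1.95417244 -0.64514693  1.07081121
 -2.00723729]
```

```bash
cat >> h.py <<'E'
SO=np.array([.615,-.2688,0]); SY=-.0245
def st(x,y,z): return SO+R.from_euler('z',SY).apply([x,y,z])
def log(*a):
    s=m.get_state(); print(*a,'t',round(s['t'],1),'tcp',np.round(s['tool_pos'],4),'F',np.round(s['force'],1),'w',round(s['gripper_width'],3),'gf',np.round(s['gripper_force'],1))
E
python3 - <<'E'
from h import *
q=down(SY)
m.grip(.32)
s=m.get_state(); p=np.array(s['tool_pos']); m.servo_line([p[0],p[1],.36],rate=.3)
def bar(a): t=np.radians(18)+a; return st(-.215*np.cos(t),0,.04+.215*np.sin(t)-.015)
b=bar(0)
m.movep(b+[-.002,0,.15],q); log('above'); print(np.round(m.get_state()['joint_pos'],2))
shot('wrist','w_bar')
print('guard',m.servo_line(b+[-.002,0,0],rate=.15,guard=8)); log('at bar')
m.grip(0,effort=40); log('gripped')
E
```

```text
above t 4.3 tcp [ 0.409  -0.2633  0.2414] F [-0.5 -0.5  0.1] w 0.316 gf 0.0
[-0.21  0.41  0.87  1.97 -0.39  0.94  0.84]
guard False
at bar t 5.5 tcp [ 0.4089 -0.264   0.092 ] F [-0.3 -0.6 -0.1] w 0.317 gf 0.0
gripped t 5.8 tcp [ 0.4096 -0.2639  0.0922] F [4.7 1.2 7.2] w 0.121 gf 39.2
```

View pics/w_bar.png

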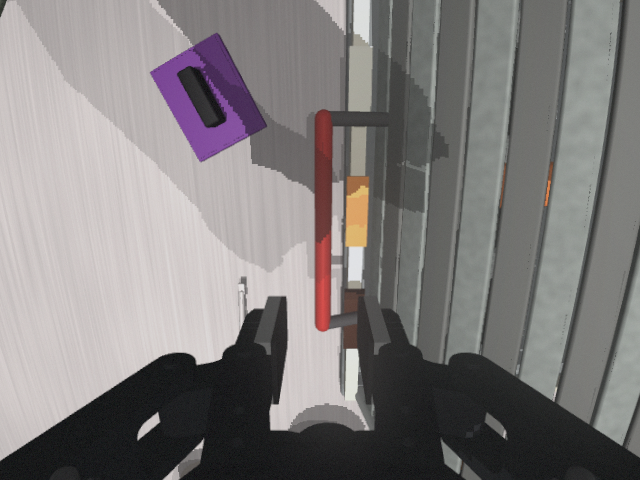

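The wrist view shows the red bar at (322,220) between the open fingers. The grip width after closing is about 11 mm, so the bar is held. Next I roll the cover up.

```bash
python3 - <<'E'
from h import *
def bar(a): t=np.radians(18)+a; return st(-.215*np.cos(t),0,.04+.215*np.sin(t)-.015)
off=np.array(m.get_state()['tool_pos'])-bar(0)
for a in np.linspace(.14,1.36,11): 
    m.servo_line(bar(a)+off,rate=.12)
    w=m.get_state()['gripper_width']
    if w<.08: log('LOST',a); break
log('top')
m.grip(.4); m.hold(.3)
p=np.array(m.get_state()['tool_pos']); m.servo_line(p+[0,0,.12],rate=.25); log('up')
# step back over robot side for a view of the nests
m.movep(st(-.20,0,.42),down(SY)); shot('wrist','w_in'); shot('top','top1'); log()
E
```

```text
top t 9.9 tcp [ 0.6374 -0.27    0.2399] F [ 2.7 -0.6 10.2] w 0.123 gf 42.2
up t 11.2 tcp [ 0.6362 -0.2694  0.3597] F [-0.9  0.4 -0.8] w 0.397 gf 0.0
t 12.2 tcp [ 0.4162 -0.2636  0.4196] F [ 0.7 -0.1  0.1] w 0.399 gf 0.0
```

View pics/w_in.png

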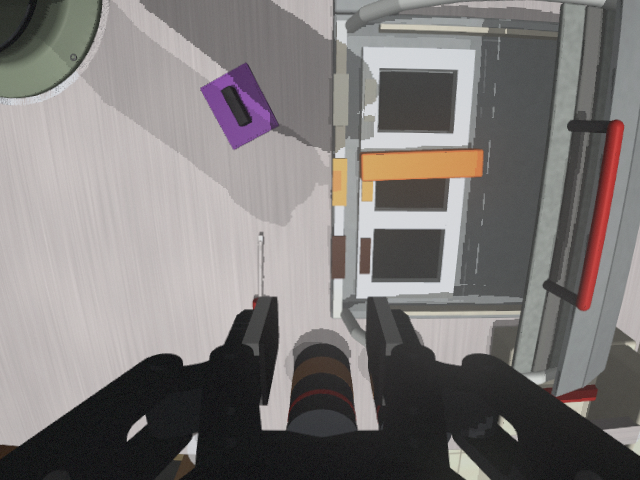

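The cover is open: the red bar is at (600,215) against the rear hood. The nests are white (415,100), tan (410,190) and brown (408,255). The orange bar lies across (422,165) along the station's x. Next I measure it and the frame.

```bash
python3 - <<'E'
from h import *
Ri=R.from_euler('z',-SY)
for nm in('w_in','top1'):
    c=load(nm); im=c['frame']; P=cloud(c); hsv=cv2.cvtColor(im,cv2.COLOR_RGB2HSV); H,S,V=[hsv[...,i].astype(int) for i in range(3)]
    Q=Ri.apply((P-SO).reshape(-1,3)).reshape(P.shape)
    reg=(abs(Q[...,0]+.08)<.12)&(abs(Q[...,1])<.16)
    o=reg&(H>4)&(H<20)&(S>130)&(P[...,2]>.062)&(P[...,2]<.082)
    p=P[o]; r=cv2.minAreaRect((p[:,:2]*1000).astype(np.float32)); print(nm,'bar',len(p),r,np.percentile(p[:,2],[5,50,95]).round(4))
    # pocket edges in station frame: pad (low) areas by z
    for n,y in(('W',.1),('T',0),('B',-.1)):
        k=(abs(Q[...,0]+.082)<.06)&(abs(Q[...,1]-y)<.05)&(V<110)&(Q[...,2]<.043)&(Q[...,2]>.02)
        q=Q[k]
        if len(q)>50: print(n,len(q),'x',np.percentile(q[:,0],[1,99]).round(4),'y',np.percentile(q[:,1],[1,99]).round(4),'z',np.median(q[:,2]).round(4),cv2.minAreaRect((q[:,:2]*1000).astype(np.float32)))
print(load('w_in')['origin'],R.from_quat(load('w_in')['orientation']).as_matrix().round(2).tolist())
E
```

```text
w_in bar 3355 ((538.0679321289062, -240.78858947753906), (149.10720825195312, 33.77555465698242), 1.6540454626083374) [0.0692 0.071  0.0725]
W 4639 x [-0.1274 -0.0344] y [0.0647 0.1397] z 0.0378 ((-81.45713806152344, 102.10528564453125), (76.38793182373047, 95.15267944335938), 89.90519714355469)
T 2204 x [-0.1278 -0.0349] y [-0.0369  0.0045] z 0.0374 ((-81.53375244140625, -16.038150787353516), (94.2477798461914, 42.292030334472656), 0.2687462270259857)
B 3566 x [-0.1282 -0.0356] y [-0.1362 -0.064 ] z 0.0374 ((-82.17173767089844, -99.67086791992188), (74.14253234863281, 94.408935546875), 89.86749267578125)
top1 bar 558 ((539.18017578125, -241.98838806152344), (150.77430725097656, 35.37815475463867), 1.3152073621749878) [0.066  0.0715 0.0773]
W 643 x [-0.1259 -0.0343] y [0.0622 0.1332] z 0.0379 ((-80.13660430908203, 98.10066223144531), (72.49417114257812, 96.1284408569336), 89.8868637084961)
T 324 x [-0.1254 -0.0339] y [-0.0385 -0.0004] z 0.0373 ((-79.41015625, -19.39723014831543), (92.86405944824219, 39.452945709228516), 0.3461644649505615)
[ 0.4183074  -0.19062868  0.56262086] [[1.0, -0.02, -0.01], [-0.02, -0.96, -0.29], [-0.0, 0.29, -0.96]]
```

```bash
cat >> h.py <<'E'
def best(pos,yaw):
    "of the two equivalent tool yaws, the quaternion with the smaller last-joint angle"
    c=[]
    for y in (yaw,yaw+np.pi):
        j=m.inverse_kinematics(pos,down(y))
        if j is not None: c.append((abs(j[6]),abs(j[2]),y))
    c.sort(); return down(c[0][2])
def go(pos,yaw):
    q=best(pos,yaw); m.movep(pos,q); return q
E
python3 - <<'E'
from h import *
b=np.array([.5385,-.2412,0]); yaw=np.radians(91.5)
m.grip(.65,effort=60)
go(b+[0,0,.30],yaw); log('above'); print(np.round(m.get_state()['joint_pos'],2))
print('hit',m.servo_line(b+[0,0,.051],rate=.15,guard=8)); log('down')
m.grip(0,effort=60); log('grip')
m.servo_line(b+[0,0,.34],rate=.15); log('lift')
t=np.array([.5847,.3737,0]); go(t+[0,0,.28],np.radians(87.1)); log('tray'); print(np.round(m.get_state()['joint_pos'],2))
shot('wrist','w_tray')
E
```

```text
above t 13.7 tcp [ 0.5383 -0.2414  0.3004] F [ 0.3 -0.8  0.1] w 0.65 gf 0.0
[-0.38  0.69  1.19  1.65 -0.66  1.27 -0.61]
hit False
down t 15.5 tcp [ 0.5388 -0.2413  0.0516] F [-0.2 -0.3 -0.1] w 0.65 gf 0.0
grip t 15.8 tcp [ 0.5387 -0.2412  0.0517] F [-1.4  2.2  9.9] w 0.383 gf 60.6
lift t 17.9 tcp [ 0.5384 -0.2411  0.3395] F [-0.2  0.9 -1.4] w 0.38 gf 65.7
tray t 20.1 tcp [0.5853 0.3726 0.2801] F [-0.5 -1.  -0.8] w 0.385 gf 65.9
[-0.92  0.64  0.46  1.35 -0.28  1.21  1.08]
```

View pics/w_tray.png

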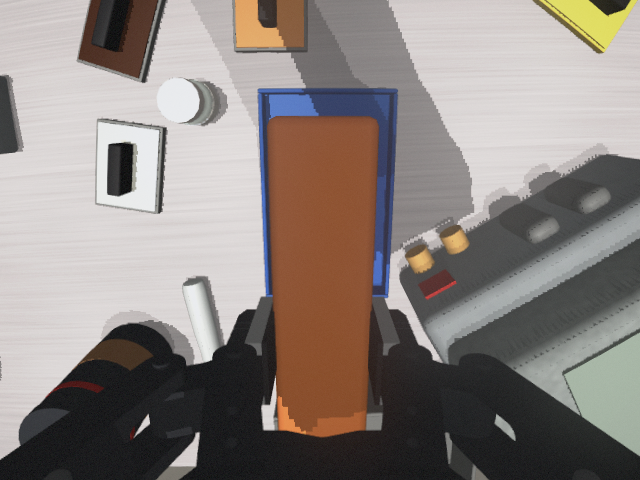

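The bar is held and aligned over the blue tray (325,190). I'll lower it, release it, and look at the tiles from above with the wrist camera.

```bash
cat >> h.py <<'E'
COL=dict(white=lambda H,S,V:(S<35)&(V>185), tan=lambda H,S,V:(H>9)&(H<21)&(S>140)&(V>90), brown=lambda H,S,V:(H<14)&(S>110)&(V<110)&(V>25))
def tiles(c,dbg=True):
    "tile poses by colour: face patch + rib inside its minAreaRect; returns {name:(x,y,angle of tile x, zface)}"
    P=cloud(c); hsv=cv2.cvtColor(c['frame'],cv2.COLOR_RGB2HSV); H,S,V=[hsv[...,i].astype(int) for i in range(3)]; out={}
    for n,f in COL.items():
        k=(f(H,S,V)&(P[...,2]>.008)&(P[...,2]<.018)&(P[...,1]>-.1)).astype(np.uint8)
        k=cv2.morphologyEx(k,cv2.MORPH_OPEN,np.ones((3,3)))
        cnt,l,s,ce=cv2.connectedComponentsWithStats(k)
        for i in range(1,cnt):
            p=P[l==i]; ctr,wh,a=cv2.minAreaRect((p[:,:2]*1000).astype(np.float32))
            if min(wh)>45 and max(wh)<110 and s[i,4]>200:
                if wh[0]<wh[1]: a+=90
                z=np.median(p[:,2]); out[n]=(ctr[0]/1e3,ctr[1]/1e3,np.radians(a),z)
                if dbg: print(n,np.round(ctr,1),np.round(wh,1),'ang',round(a%180,1),'z',round(z,4),'px',ce[i].round())
    return out
E
python3 - <<'E'
from h import *
t=np.array([.5847,.3737,0])
print('hit',m.servo_line(t+[0,0,.04],rate=.2),m.servo_line(t+[0,0,.009],rate=.05,guard=5)); log('down')
m.grip(.58); m.hold(.3)
m.servo_line(t+[0,0,.25],rate=.25); log('up')
go(np.array([.50,.30,.42]),np.radians(90)); m.hold(.2)
c=shot('wrist','w_t1'); tiles(c); c=shot('top','top2'); tiles(c)
log()
E
```

```text
hit False True
down t 22.1 tcp [0.5842 0.3735 0.0107] F [-3.4 -1.9 12.9] w 0.382 gf 67.6
up t 23.8 tcp [0.5842 0.3735 0.2487] F [-0.1  0.7  0.2] w 0.577 gf 0.0
white [543.  173.6] [63.9 83.8] ang 168.2 z 0.0122 px [232. 209.]
t 24.9 tcp [0.5001 0.3002 0.419 ] F [-0.2 -0.5 -0.4] w 0.582 gf 0.0
```

View pics/w_t1.png

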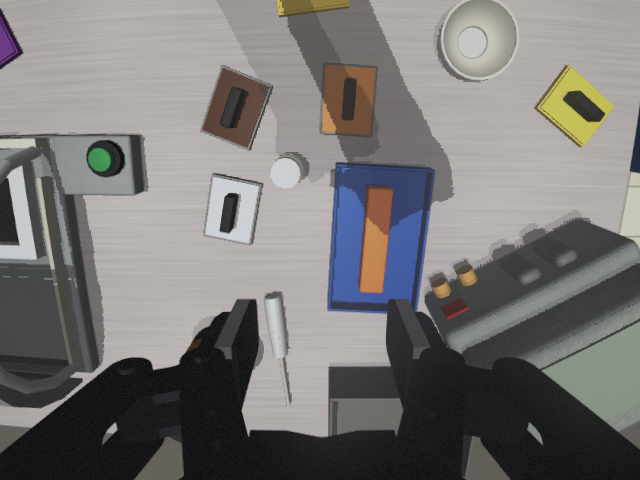

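The wrist view shows the orange bar flat in the tray (375,240). The tiles are white (233,209), brown (237,107) and tan (349,100), with tan in the arm's shadow. To cope with the shadow I'll segment by height first and then classify by hue.

```bash
cat >> h.py <<'E'
def tiles(c,dbg=True):
    "tile poses: height-segmented 90x70 slabs, named by hue; {name:(x,y,angle of tile x,z)}"
    P=cloud(c); hsv=cv2.cvtColor(c['frame'],cv2.COLOR_RGB2HSV); out={}
    k=((P[...,2]>.0075)&(P[...,2]<.05)&(P[...,1]>-.02)).astype(np.uint8)
    k=cv2.morphologyEx(k,cv2.MORPH_OPEN,np.ones((3,3)))
    cnt,l,s,ce=cv2.connectedComponentsWithStats(k)
    for i in range(1,cnt):
        if s[i,4]<250: continue
        f=(l==i)&(P[...,2]<.017); p=P[f]
        if len(p)<200: continue
        ctr,wh,a=cv2.minAreaRect((p[:,:2]*1000).astype(np.float32))
        if not(55<min(wh)<85 and 78<max(wh)<105): continue
        if wh[0]<wh[1]: a+=90
        h,sa,v=np.median(hsv[f],0)
        n='white' if sa<40 else 'brown' if h<12.5 else 'tan' if h<22 else 'other'
        if dbg: print(n,np.round(ctr,1),np.round(wh,1),'ang',round(a%180,1),'hsv',h,sa,v,'px',ce[i].round())
        out[n]=(ctr[0]/1e3,ctr[1]/1e3,np.radians(a),np.median(p[:,2]))
    return out
E
python3 - <<'E'
from h import *
for n in('top0','w_t1','top2'): print(n); tiles(load(n))
E
```

```text
top0
white [543.8 170. ] [68.8 88.5] ang 168.5 hsv 113.0 9.0 207.0 px [277. 241.]
other [398.3 642.2] [92.8 68.1] ang 54.9 hsv 30.0 255.0 202.0 px [117. 274.]
brown [408.3 182. ] [70.3 89.8] ang 156.5 hsv 9.0 159.0 70.0 px [269. 283.]
tan [398.9 330.6] [70.6 89.5] ang 177.4 hsv 18.0 222.0 202.0 px [218. 283.]
white [324.2 489. ] [75.6 82.8] ang 173.5 hsv 26.0 30.0 188.0 px [160. 303.]
other [253.9 281.6] [67.2 89.7] ang 96.8 hsv 30.0 255.0 205.0 px [230. 332.]
w_t1
brown [396.4 333.7] [71.2 89.8] ang 176.7 hsv 12.0 125.0 112.0 px [348.  99.]
brown [406.5 185.9] [70.8 90.8] ang 157.7 hsv 9.0 87.0 95.0 px [235. 107.]
other [397.7 643.7] [92.  71.9] ang 55.9 hsv 29.0 139.0 195.0 px [575. 106.]
white [542.9 173.8] [71.5 91.3] ang 168.1 hsv 107.0 10.0 213.0 px [232. 209.]
top2
white [544.1 170.7] [67.6 89. ] ang 167.3 hsv 113.0 9.0 210.0 px [276. 240.]
other [398.1 641.2] [91.3 69.2] ang 57.8 hsv 30.0 255.0 205.0 px [117. 274.]
brown [407.8 182.2] [70.3 89.7] ang 157.7 hsv 9.0 159.0 72.0 px [269. 285.]
```

```bash
cat >> h.py <<'E'
NEST=dict(white=.1008,tan=.0008,brown=-.0992)
def slabs(c):
    P=cloud(c); k=((P[...,2]>.0075)&(P[...,2]<.05)&(P[...,1]>-.02)).astype(np.uint8)
    k=cv2.morphologyEx(k,cv2.MORPH_OPEN,np.ones((3,3))); cnt,l,s,_=cv2.connectedComponentsWithStats(k); out=[]
    for i in range(1,cnt):
        f=(l==i)&(P[...,2]<.017)
        if f.sum()<500: continue
        ctr,wh,a=cv2.minAreaRect((P[f][:,:2]*1000).astype(np.float32))
        if 55<min(wh)<85 and 78<max(wh)<105: out.append((np.array(ctr)/1e3,np.radians(a+90*(wh[0]<wh[1])),np.median(c['frame'][f],0),wh))
    return out
def locate(xy,a,tag):
    "hover over the expected place, measure again, twice"
    for k in range(2):
        go(np.array([*xy,.27]),a+np.pi/2); m.hold(.15)
        best_=min(slabs(shot('wrist',f'{tag}{k}')),key=lambda r:np.hypot(*(r[0]-xy)))
        d=np.hypot(*(best_[0]-xy)); print(tag,k,np.round(best_[0],4),'deg',round(np.degrees(best_[1])%180,1),'rgb',best_[2],np.round(best_[3],1),'moved',round(d,4))
        assert d<.08; xy,a=best_[0],best_[1]
        if d<.004: break
    return xy,a
def pick(xy,a):
    p=np.array([*xy,.0]); m.grip(.40,effort=90); go(p+[0,0,.2],a+np.pi/2)
    h=m.servo_line(p+[0,0,.017],rate=.15,guard=8); log('at tile hit',h)
    if h: return False
    m.grip(0,effort=90); m.servo_line(p+[0,0,.30],rate=.2); log('lifted')
    return m.get_state()['gripper_width']>.1
def place(name):
    n=st(-.082,NEST[name],0); go(n+[0,0,.30],SY+np.pi/2); log('over nest')
    if m.get_state()['gripper_width']<.1: return False
    m.servo_line(n+[0,0,.070],rate=.15)
    h=m.servo_line(n+[0,0,.054],rate=.03,guard=5); log('insert',h)
    return True
E
cat > do1.py <<'E'
import sys; from h import *
name,x,y,deg=sys.argv[1],*map(float,sys.argv[2:5])
xy,a=locate(np.array([x,y]),np.radians(deg),name)
print(pick(xy,a) and place(name)); shot('top','ins_'+name)
E
python3 do1.py white .5435 .172 168.2
```

```text
white 0 [0.5433 0.1731] deg 167.8 rgb [203. 206. 200.] [70.2 90.7] moved 0.0011
at tile hit False t 28.0 tcp [0.5438 0.1732 0.0178] F [ 0.4 -0.2  0.4] w 0.399 gf 0.0
lifted t 29.9 tcp [0.5429 0.173  0.2992] F [ 0.9 -0.6 -1. ] w 0.143 gf 87.8
over nest t 31.6 tcp [ 0.5357 -0.1655  0.2998] F [ 0.1  1.4 -1.5] w 0.146 gf 87.8
insert True t 33.8 tcp [ 0.5353 -0.1658  0.0543] F [ 0.2  0.1 -0.9] w 0.141 gf 88.0
True
```

```bash
cat >> h.py <<'E'
def press(name):
    "push down while held, let go, push once more on the rib top with shut fingers"
    n=st(-.082,NEST[name],0); p=np.array(m.get_state()['tool_pos'])
    h=m.servo_line([p[0],p[1],.046],rate=.02,guard=35); log('press',h)
    m.grip(.36); m.hold(.2); log('released')
    m.servo_line(n+[0,0,.11],rate=.15); m.grip(0,effort=30); 
    h=m.servo_line(n+[0,0,.068],rate=.03,guard=30); log('rib push',h); 
    m.servo_line(n+[0,0,.30],rate=.25)
E
python3 - <<'E'
from h import *
press('white')
m.grip(.4); go(st(-.19,.06,.36),SY); m.hold(.15)
c=shot('wrist','n_white'); P=cloud(c); Q=R.from_euler('z',-SY).apply((P-SO).reshape(-1,3)).reshape(P.shape)
k=(abs(Q[...,0]+.082)<.046)&(abs(Q[...,1]-.1)<.036)&(Q[...,2]>.03)&(Q[...,2]<.056); print('face z',np.median(Q[k][:,2]))
k=(abs(Q[...,0]+.082)<.07)&(Q[...,1]<.06)&(Q[...,1]>.04)&(Q[...,0]>-.13)&(Q[...,0]<-.03); print('frame z',np.median(Q[k][:,2]))
k=(abs(Q[...,0]+.082)<.046)&(abs(Q[...,1]-.1)<.036)&(Q[...,2]>.065)&(Q[...,2]<.085); q=Q[k]; print('rib top',np.median(q[:,2]),cv2.minAreaRect((q[:,:2]*1000).astype(np.float32)))
E
```

```text
press True t 34.2 tcp [ 0.5352 -0.1658  0.0507] F [-4.1  3.6 19.7] w 0.143 gf 90.6
released t 34.7 tcp [ 0.5351 -0.1657  0.05  ] F [ 0.8  0.3 -0.4] w 0.359 gf 0.0
rib push True t 36.8 tcp [ 0.5356 -0.1661  0.0729] F [-3.8  2.4 16.3] w -0.002 gf 8.3
face z 0.04480284553102126
frame z 0.045167287583034205
rib top 0.07286087564071286 ((-81.67870330810547, 101.5368423461914), (13.798661231994629, 49.973201751708984), 88.95787048339844)
```

View pics/n_white.png

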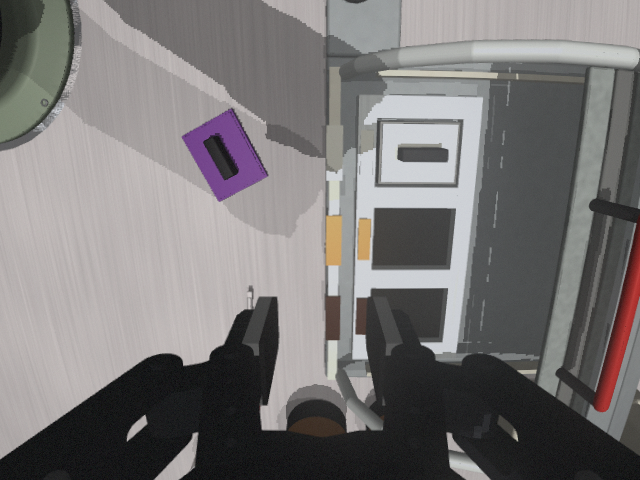

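The white tile is seated in its nest at (420,153), with its face at 44.8 mm against the frame's 45.2 mm. Next is tan.

```bash
cat >> h.py <<'E'
def check(name):
    m.grip(.4); go(st(-.19,NEST[name]-.04,.36),SY); m.hold(.15); y=NEST[name]
    c=shot('wrist','n_'+name); P=cloud(c); Q=R.from_euler('z',-SY).apply((P-SO).reshape(-1,3)).reshape(P.shape)
    k=(abs(Q[...,0]+.082)<.044)&(abs(Q[...,1]-y)<.034)&(Q[...,2]>.03)&(Q[...,2]<.056); A=np.c_[Q[k][:,:2],np.ones(k.sum())]
    f=np.linalg.lstsq(A,Q[k][:,2],rcond=None)[0]; print('face z',np.median(Q[k][:,2]).round(4),'tilt',f[:2].round(3))
    k=(abs(Q[...,0]+.082)<.046)&(abs(Q[...,1]-y)<.036)&(Q[...,2]>.065)&(Q[...,2]<.085); q=Q[k]; print('rib top',np.median(q[:,2]).round(4),cv2.minAreaRect((q[:,:2]*1000).astype(np.float32)))
E
python3 do1.py tan .397 .332 177
```

```text
tan 0 [0.397  0.3332] deg 176.6 rgb [167. 134.  86.] [70.1 90.4] moved 0.0012
at tile hit False t 43.9 tcp [0.3973 0.3335 0.0177] F [ 0.2 -0.1 -0.3] w 0.402 gf 0.0
lifted t 45.7 tcp [0.3967 0.3329 0.2993] F [ 0.4  0.2 -1.7] w 0.139 gf 87.8
over nest t 47.9 tcp [ 0.5335 -0.2651  0.2999] F [ 0.3  0.5 -1.7] w 0.143 gf 87.8
insert True t 50.1 tcp [ 0.5329 -0.2658  0.0541] F [ 1.1 -0.7 -0.1] w 0.139 gf 88.2
True
```

```bash
python3 -c "
from h import *
press('tan'); check('tan')"; python3 do1.py brown .407 .184 157.5
```

```text
press True t 50.5 tcp [ 0.5329 -0.2658  0.0507] F [-3.2  3.7 16.7] w 0.142 gf 90.1
released t 51.0 tcp [ 0.5328 -0.2657  0.05  ] F [-0.6 -0.2 -0.1] w 0.36 gf 0.0
rib push True t 53.1 tcp [ 0.5331 -0.2661  0.0729] F [-2.8  3.9 14.7] w -0.001 gf 7.5
face z 0.0449 tilt [-0.003  0.002]
rib top 0.0727 ((-81.88056945800781, 1.405655860900879), (13.917684555053711, 50.84690856933594), 89.03760528564453)
brown 0 [0.3967 0.2093] deg 157.5 rgb [57. 49. 47.] [70.4 90. ] moved 0.0274
brown 1 [0.3972 0.209 ] deg 157.7 rgb [83. 65. 58.] [70.2 90.4] moved 0.0006
at tile hit False t 60.5 tcp [0.3975 0.2093 0.0176] F [ 0.1  0.2 -0.2] w 0.401 gf 0.0
lifted t 62.4 tcp [0.3968 0.2088 0.2993] F [ 0.6  0.1 -1.3] w 0.143 gf 87.9
over nest t 64.5 tcp [ 0.5313 -0.365   0.3001] F [ 0.3  0.  -1.8] w 0.144 gf 87.8
insert True t 66.7 tcp [ 0.5305 -0.3658  0.054 ] F [ 1.3 -2.2  1.4] w 0.144 gf 88.3
True
```

```bash
python3 - <<'E'
from h import *
press('brown'); check('brown')
go(st(-.16,0,.46),SY); m.hold(.15); shot('wrist','n_all'); log()
E
```

```text
press True t 67.1 tcp [ 0.5306 -0.3658  0.0507] F [-2.9  5.  15.8] w 0.145 gf 90.1
released t 67.6 tcp [ 0.5305 -0.3659  0.0499] F [-0.2  0.5  0.1] w 0.359 gf 0.0
rib push True t 69.7 tcp [ 0.5306 -0.366   0.073 ] F [-1.6  3.9 13.3] w 0.001 gf 6.6
face z 0.0449 tilt [-0.001  0.004]
rib top 0.0728 ((-81.68756866455078, -98.55644989013672), (13.914831161499023, 50.26199722290039), 88.95045471191406)
t 73.7 tcp [ 0.4545 -0.2658  0.4595] F [-0.7 -0.2  0. ] w 0.401 gf 0.0
```

View pics/n_all.png

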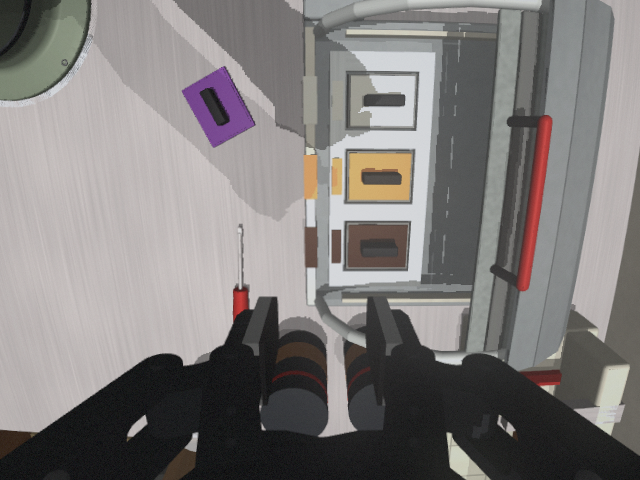

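All three tiles are flush in their own nests: white (382,100), tan (380,177) and brown (378,247). The cover is open, with its bar at (535,205). Next is the button.

```bash
python3 - <<'E'
from h import *
b=np.array([.4672,.0149,0]); m.grip(0,effort=30)
go(b+[0,0,.30],SY+np.pi/2); m.servo_line(b+[0,0,.075],rate=.2)
h=m.servo_line(b+[0,0,.040],rate=.02,guard=14); log('pressed',h); m.hold(.4); log()
m.servo_line(b+[0,0,.30],rate=.15); m.hold(.2)
go(np.array([.42,.10,.42]),np.pi/2); m.hold(.5); shot('scene','end'); log()
E
```

```text
pressed True t 78.2 tcp [0.4673 0.0148 0.0498] F [-4.1  1.6 22. ] w -0.004 gf 10.9
t 78.6 tcp [0.4673 0.0149 0.0498] F [-3.5  2.1 20.3] w -0.001 gf 9.9
t 83.7 tcp [0.42 0.1  0.42] F [ 0.3 -0.8 -0.6] w -0.001 gf 0.0
```

View pics/end.png

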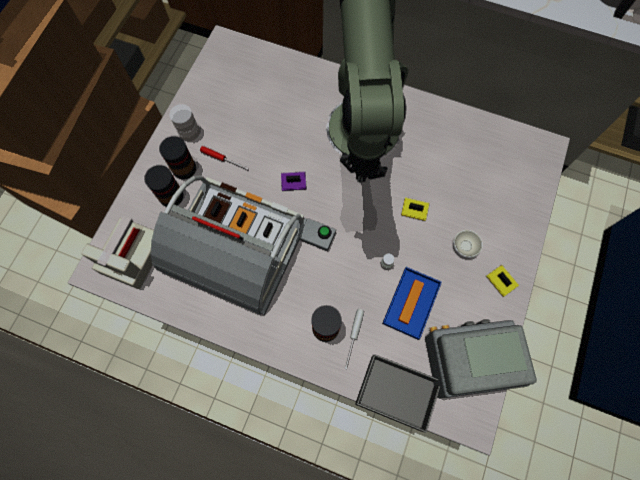

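The end view shows the cover open, the three tiles nested at (240,218), the bar in the tray (411,300) and the bystanders where they were. The button bottomed out at 20 N, about 6 mm down, and has been let go.

```bash
python3 -c "
from h import *
print(m.sign_off())"
```

```text
the job is handed in; nothing more can be done
None
```

I handed the job in at about 84 s with the cover open, the transit bar flat in the tray, the white, tan and brown tiles flush in their nests and the start button pressed and released; no verdict came back.

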